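Tilt-sensor check of a repaired phone: rock its cradle to the gauge mark and hold

ROBOT

A 6-joint arm with a two-finger parallel gripper is mounted at the origin on the work surface. World frame = base frame: x ahead of the robot, y to its left, z up, the work surface at z = 0. Lengths are in m, angles in rad, forces in N, time in s.
With the tool pointing down it reaches from about 0.275 to 0.75 m from the base axis. Payload 10.2 kg.
Tool frame: the origin (TCP) lies midway between the tips of the shut fingers; the grasp point (between the pads) lies 19 mm behind it (arm.grip_point_offset is the distance from the TCP to the grasp point, in m); z points along the fingers, y is the line along which they close (so a half turn about z gives the same grasp; the last joint's range is limited). The gripper opens to 85 mm and grips with 20 to 120 N. Pads are 22 mm wide; open, the fingers measure 114 mm over their backs; the gripper's body (76 mm by 85 mm) begins 54 mm behind the grasp point. The pads swing forward as they close: fully open they stand 13 mm farther back than shut.
Start: joints at [1.062, 0.313, 1.498, -0, 1.331, -0.223], TCP at [0.148, 0.504, 0.231] pointing down, gripper open.
Joint ranges: [-2.94, 2.94], [-0.97, 2.17], [0.19, 2.56], [-1.23, 4.37], [0.02, 3.11], [-2.88, 2.88]. Speed limits (rad/s): [2.39, 2.39, 3.01, 3.14, 3.14, 3.14].

INTERFACE

Orientations are given as a rotation vector (axis times angle).
In Python, from cell import arm gives the robot as it stands.
- The arm moves only by the tool send_rows, never from a script. Its argument "motion" is a list of rows, each an object of numbers: "grip": the closure, from 0 (fully open) to 1 (shut); "x", "y", "z": the shift along the tool's x, y, z in m; "yaw": the turn about the tool's z in rad. In form: [{"grip": .., "x": .., "y": .., "z": .., "yaw": ..}, ...]. A call has 1 to 8 rows; each row shifts and turns the commanded pose from where the row before left it, along the tool's axes as they then stand; what a row does not reach is not made up. A row lasts 1/10 s, in which the tool goes at most 50 mm and 8.59 degrees, less where a joint would pass 70% of its speed; a pose out of reach is approached as far as the arm can. A call with a gripper value outside its range is refused whole. The fingers move at their own pace and stop on an object; "squeeze" is the grip in N (left out, the last holds). Time passes only in rows, so rows that do not move let the fingers close. It gives the time, the measured TCP pose, the force, the opening and the grip force at its end, in the units of the state.
- arm.observe(): the state, without advancing time (a new reading comes with each control period).
- arm.snapshot(name): name is "scene" or "top" or "wrist"; returns the picture (400x640x3 uint8, blue, green, red); there is no depth.
- arm.camera_model(name): a dict with "fx", "fy", "cx", "cy" (pixels), "D" ([k1, k2, p1, p2, k3] as OpenCV has them; the pictures are not rectified), "eye" and "rotation" of the camera in the world. Camera axes: x right, y up, looking along -z (the intrinsics and any distortion apply to the point x, -y, -z); pixel columns grow to the right and rows downward; lengths in m; the calibration is good to about 2 mm. A picture is of the moment at which its call begins: read the wrist's pose just before it. camera_model takes no time and is no camera call; for the wrist camera it gives the pose at the moment of the call.
- arm.job_done(): hands the job in; it is judged then, once.
The state is a dict: "clock": time; "joint_pos": joint angles; "joint_velocities": joint speeds; "effort": joint torques, N m; "ee_pos": TCP position; "eef_rot": TCP orientation; "contact_force": force on the tool from outside, world axes, zero at the start; "torque": the same for the moment, N m; "opening": finger opening in m; "grasp_force": force on a finger pad.
Only numpy, scipy, OpenCV 4.12 (cv2) and the standard library are available. Lean on these libraries where they do the work, as an engineer would, in place of code of your own. Each camera call takes 0.05 s, during which the arm holds its last target. There are 200 camera calls.

TASK

Check the repaired phone's tilt sensor: pick up the cradle it is clamped in and lay it gently on the tilt rest, centred and square on both bars, dial facing away from the robot. Then rock it over the taller orange bar, its other side coming up off the lower black bar, until the gauge's swinging needle settles with its tip on the red mark. Finish still holding the cradle there, its weight still bearing on the orange bar and clear of the black one, and leave the other things on the bench where they are.

Things in the scene. Friction and masses are not known exactly. Their poses are not given: they have to be found in the camera images.
- cradle: loose test cradle, 0.45-0.7 kg: aluminium plate 108 (own x) x 150 (own y) x 5 mm, a dark phone clamped on it (top at 14 mm), a round white dial gauge 96 mm across at its +x edge (x = 35 to 54 mm), facing own +x, top 103 mm up, and a black handle over the phone. Origin: centre of the plate's underside, z up; mass centred under the handle. Starts on the blue mat, dial away from the robot
- grip (a point): middle of the cradle's straight black handle, 76 mm above the plate's underside, over the plate's centre; axes as the cradle's. The handle is a bar along own x, 14 mm thick (own y), 20 mm high, free from x = -44 to +34 mm, 52 mm clear above the phone: pinch it from above, fingers closing along own y
- rest: tilt rest, fixed: dark steel base 165 (own x) x 130 (own y) x 10 mm with two round bars, 16 mm diameter, 156 mm long, along own x, higher than their end posts. Origin: centre of the base's underside; front = own +x, away from the robot; +y to the robot's left. A cradle laid centred and square on both bars (axes as the rest's) rolls -0.133 rad about x (+y side low), its origin 62 mm above this one
- pivot_bar: the taller bar, orange: axis along the rest's x, at y = -30 mm of the rest; this origin is the bar's centre, 58 mm above the rest's origin, so its top is at 66 mm. The cradle is rocked over this bar (a plain smooth bar with ordinary friction, the plate just lies on it)
- stop_bar: the lower bar, black rubber: axis along the rest's x, at y = +30 mm of the rest; this origin is the bar's centre, 50 mm above the rest's origin, so its top is at 58 mm. The cradle falls back on it when let go
- needle (a joint): black needle of the gauge, a plumb pointer hanging freely from the dial's centre (55 mm above the plate's underside), lightly damped: it settles in about 1 s. Its value in rad is the cradle's roll about its own +x: 0 level, positive when the cradle's +y end is up
- mark (a joint): the red mark on the dial, 7 mm wide, already set by the technician and stiff (do not touch): its value in rad, between 0.17 and 0.38, is the needle value at which the needle's tip lies on the middle of the mark
- needle_tip (a point): tip of the needle, 36 mm from the dial's centre, 53 mm in front (+x) of the cradle's middle
- mark_centre (a point): middle of the red mark, 36 mm from the dial's centre, in the plane of the needle tip
- screwdriver: bystander: small red-handled screwdriver lying on the mat, 150 mm long, along x
- spare_phone: bystander: white phone lying flat, 72 x 148 x 8 mm
- flux_jar: bystander: amber jar, 44 mm diameter, 40 mm high
- solder_spool: bystander: standing spool of solder, 50 mm diameter, 38 mm high
- multimeter: bystander: blue multimeter lying flat, 80 x 160 x 34 mm
There are look-alikes about, which are no part of the job. Leave any purple look-alike of the rest alone.

How it is judged:
On the way:
1. the cradle lies on both bars of the rest, centred and square (contact force between cradle and pivot_bar above 0.3 N and contact force between cradle and stop_bar above 0.3 N and x of cradle in the frame of rest between -0.02 and 0.02 m and y of cradle in the frame of rest between -0.02 and 0.02 m and angle between the x axis of cradle and the x axis of rest, either way round below 0.17 rad and x of needle_tip in the frame of rest above 0 m), for 0.2 s.
At the end, for the whole second after the job is handed in: needle at rest, its tip within 3.5 mm of the red mark's middle; fingers still holding the cradle (over 1 N); cradle still, bearing on the orange bar (over 0.4 N), off the black bar, within 25 mm (x) and 30 mm (y) of the rest's centre, square within 0.2 rad, dial to the front (distance between needle_tip and mark_centre below 0.0035 m and velocity of joint needle between -0.3 and 0.3 rad/s and contact force between the fingers and cradle above 1 N and contact force between cradle and pivot_bar above 0.4 N and contact force between cradle and stop_bar below 0.1 N and linear speed of cradle below 0.02 m/s and x of cradle in the frame of rest between -0.025 and 0.025 m and y of cradle in the frame of rest between -0.03 and 0.03 m and z of cradle in the frame of rest between 0.055 and 0.095 m and x of needle_tip in the frame of rest above 0 m and angle between the x axis of cradle and the x axis of rest, either way round below 0.2 rad); the arm keeps its last pose, push and grip.
It fails at once if the cradle is banged or pressed hard on the rest (over 60 N) (contact force between cradle and rest above 60 N).
It fails at once if a bystander is pushed away by more than 25 mm (distance of any of screwdriver, spare_phone, flux_jar, solder_spool, multimeter from where it was at the start of the episode above 0.025 m).
It also fails if it takes over 51 s, if anything falls off the work surface, if the arm or the gripper's body presses on something with over 40 N, if the wrist force passes 120 N, or if a joint passes its speed limit or range.

## Working session

There is one attempt and no reset: what is moved stays moved. The work goes in short steps, Python scripts to look and compute and a tool call to move; the robot and the scene stay as the last step left them, time stands still between calls to the robot, and variables do not carry over. Pictures are saved under pics/ and viewed, at most 10 in all, crops included, and the job is handed in when it is done.

Besides the shell and the picture viewer there is one more tool, called after "Request:" by a JSON object that holds its "fn" and its "kwargs", one argument or row to a line. send_rows: Moves the arm, as the interface text tells. Its arguments: {"type":"object","properties":{"motion":{"type":"array","items":{"type":"object","properties":{"grip":{"type":"number"},"x":{"type":"number"},"y":{"type":"number"},"z":{"type":"number"},"yaw":{"type":"number"}}}},"squeeze":{"type":"number"}},"required":["motion"]}

```bash
mkdir -p pics; ls; python3 - <<'E'
from cell import arm
import cv2, numpy as np
a=arm.snapshot("scene");b=arm.snapshot("top")
cv2.imwrite("pics/scene.png",a);cv2.imwrite("pics/top.png",b)
cv2.imwrite("pics/both.png",np.vstack([a,b])[:, :])
for n in("scene","top","wrist"):
    print(n,arm.camera_model(n))
print(arm.observe(),arm.grip_point_offset)
E
```

```text
pics
scene {'fx': 429.78383350109533, 'fy': 429.78383350109533, 'cx': 319.1449660396472, 'cy': 197.48825399829101, 'D': array([-0.11193412,  0.        ,  0.        ,  0.        ,  0.        ]), 'eye': array([0.87308447, 0.56869749, 0.83615564]), 'rotation': array([0.26776118, 0.94615658, 2.41606612])}
top {'fx': 464.72153299482693, 'fy': 464.72153299482693, 'cx': 323.15971869501567, 'cy': 206.25132914610393, 'D': array([-0.05368675,  0.        ,  0.        ,  0.        ,  0.        ]), 'eye': array([ 2.84214308e-01, -9.23141577e-04,  1.15939939e+00]), 'rotation': array([ 0.15023337, -0.15371841, -1.56351733])}
wrist {'fx': 300.20715882639826, 'fy': 300.20715882639826, 'cx': 317.93507777411395, 'cy': 198.03288566621973, 'D': array([-0.0308237,  0.       ,  0.       ,  0.       ,  0.       ]), 'eye': array([0.07875403, 0.52363629, 0.37397041]), 'rotation': array([-0.24799127, -0.18486616,  1.2756586 ])}
{'clock': 0.1, 'joint_pos': array([ 1.06158017e+00,  3.13407484e-01,  1.49836445e+00,  9.41294196e-06,
        1.33102643e+00, -2.23428813e-01]), 'joint_velocities': array([-0.00049679, -0.00188891, -0.00146779,  0.00082781, -0.00109045,
        0.0002066 ]), 'effort': array([ 2.62078975e-03, -4.12894499e+01, -2.60143733e+01, -2.33966202e-04,
        3.06388443e-03,  1.44708855e-05]), 'ee_pos': array([0.14790982, 0.50348697, 0.23078418]), 'eef_rot': array([-4.47328269e-01, -3.10913682e+00,  1.76287958e-03]), 'contact_force': array([-0.55231865, -0.68921611, -0.08530899]), 'torque': array([ 0.03564309,  0.0272696 , -0.0126539 ]), 'grasp_force': 0.0, 'opening': 0.08551684596980659} 0.0187
```

View pics/scene.png

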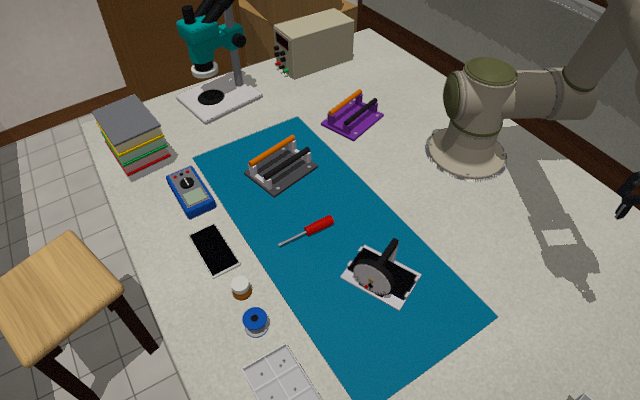

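View pics/top.png

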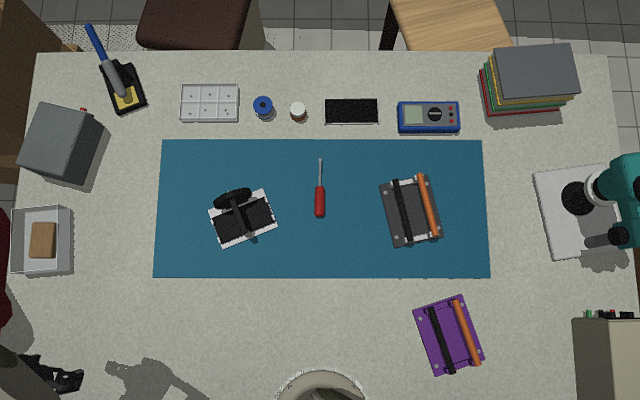

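The scene shows one cradle, at (380,275) in the scene view and (243,218) in the top view. There are two candidate rests: grey on the mat at (412,210) in the top view, and the purple look-alike at (450,335), so I pick the grey one. Next I measure both in the top view and check them in a crop.

```bash
cat > h.py <<'E'
import numpy as np, cv2
from scipy.spatial.transform import Rotation as R
from cell import arm
def rays(m,px):
    K=np.array([[m['fx'],0,m['cx']],[0,m['fy'],m['cy']],[0,0,1]])
    u=cv2.undistortPoints(np.float64(px).reshape(-1,1,2),K,np.array(m['D']))[:,0]
    d=np.c_[u[:,0],-u[:,1],-np.ones(len(u))]
    return R.from_rotvec(m['rotation']).apply(d)
def onplane(m,px,z):
    d=rays(m,px); e=np.array(m['eye']); return e+d*((z-e[2])/d[:,2])[:,None]
def project(m,P):
    p=R.from_rotvec(m['rotation']).inv().apply(np.atleast_2d(P)-m['eye'])
    q=np.c_[p[:,0],-p[:,1],-p[:,2]]
    K=np.array([[m['fx'],0,m['cx']],[0,m['fy'],m['cy']],[0,0,1]])
    return cv2.projectPoints(q,np.zeros(3),np.zeros(3),K,np.array(m['D']))[0][:,0]
def rect(m,mask,z):
    n,l,s,_=cv2.connectedComponentsWithStats(mask.astype(np.uint8)*255)
    pts=np.argwhere(mask)[:,::-1]
    W=onplane(m,pts,z)[:,:2]
    return cv2.minAreaRect((W*1000).astype(np.float32)),len(pts)
E
python3 - <<'E'
from h import *
im=cv2.imread("pics/top.png");m=arm.camera_model("top")
hsv=cv2.cvtColor(im,cv2.COLOR_BGR2HSV);H,S,V=[hsv[...,i].astype(int) for i in range(3)]
def box(x0,y0,x1,y1):
    b=np.zeros(H.shape,bool);b[y0:y1,x0:x1]=1;return b
wh=(S<60)&(V>120)&box(195,175,290,260)
print("plate",rect(m,wh,.005))
org=(H<22)&(S>120)&(V>90)&box(370,160,460,260)
print("orange z58",rect(m,org,.058))
dk=(V<45)&box(370,160,460,260)
notblue=~((H>85)&(H<110)&(S>100))&box(370,160,460,260)
print("rest base z10",rect(m,notblue&(hsv[...,1]<70)&(V>50),.010))
blk=dk&box(380,165,415,250); print("black z50",rect(m,blk,.05))
# handle
c=np.vstack([im[165:265,190:300],im[165:265,365:475]])
vis=im.copy(); vis[wh]=(0,0,255);vis[org]=(0,255,0);vis[blk]=(255,0,255)
d=np.vstack([vis[165:265,190:300],vis[165:265,365:475]])
cv2.imwrite("pics/c.png",cv2.resize(np.hstack([c,d]),None,fx=2.9,fy=2.9,interpolation=cv2.INTER_NEAREST))
E
```

```text
plate (((491.34368896484375, 206.14369201660156), (133.59600830078125, 152.8787384033203), 22.938852310180664), 523)
orange z58 (((507.22027587890625, -254.74664306640625), (157.83096313476562, 16.26197624206543), 12.203703880310059), 409)
rest base z10 (((504.3172607421875, -223.46884155273438), (173.8706817626953, 129.83602905273438), 12.571171760559082), 2219)
black z50 (((490.5194091796875, -183.83639526367188), (81.03960418701172, 160.15504455566406), 87.95521545410156), 465)
```

View pics/c.png

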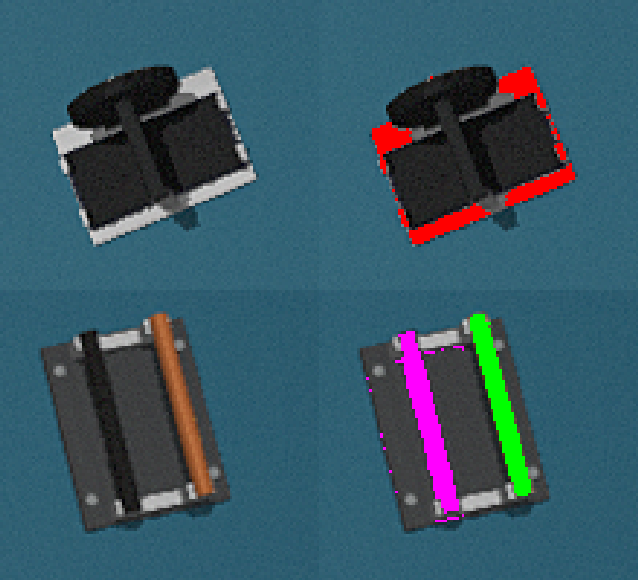

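The crop confirms the cradle, with its dial on the far side (plate corners visible), and the grey rest with its orange bar on the robot's right. A speck on the dial rim stretched the plate rectangle, so I refit without it, estimate the mark angle and work out the moves.

```bash
python3 - <<'E'
from h import *
im=cv2.imread("pics/top.png");m=arm.camera_model("top")
hsv=cv2.cvtColor(im,cv2.COLOR_BGR2HSV);H,S,V=[hsv[...,i].astype(int) for i in range(3)]
wh=np.zeros(H.shape,np.uint8);wh[175:260,195:290]=((S<60)&(V>120))[175:260,195:290]
n,l,s,c=cv2.connectedComponentsWithStats(wh,connectivity=8)
keep=np.isin(l,[i for i in range(1,n) if s[i,4]>=25])
print(s[1:,:])
r,_=rect(m,keep,.005);print("plate",r)
blk=np.zeros(H.shape,bool);blk[178:245,380:418]=(V<40)[178:245,380:418]
n,l,s,c=cv2.connectedComponentsWithStats(blk.astype(np.uint8));print("black",rect(m,l==1+np.argmax(s[1:,4]),.05))
# mark from the scene view
sc=cv2.imread("pics/scene.png");ms=arm.camera_model("scene")
h2=cv2.cvtColor(sc,cv2.COLOR_BGR2HSV)
reg=np.zeros(H.shape,bool);reg[255:300,350:400]=1
hh=h2[...,0].astype(int)
red=reg&((hh<12)|(hh>168))&(h2[...,1]>100)&(h2[...,2]>60)
print("red px",np.argwhere(red)[:,::-1].tolist())
yaw=np.deg2rad(r[2] if r[2]<45 else r[2]-90);o=np.array([r[0][0],r[0][1],0])/1000
Rc=R.from_euler('z',yaw);P0=o+Rc.apply([.053,0,.055]);nrm=Rc.apply([1,0,0])
d=rays(ms,np.argwhere(red)[:,::-1]);e=ms['eye'];t=((P0-e)@nrm)/(d@nrm)
q=Rc.inv().apply(e+d*t[:,None]-o);q=q.mean(0)*1000;print("mark own yz mm",q,"rad",np.arctan2(-q[1],55-q[2]))
s=arm.observe();T=R.from_rotvec(s['eef_rot']);print("tool x,y",T.as_matrix().round(3),s['ee_pos'])
print("yaw cradle",yaw)
c=cv2.resize(sc[240:315,330:430],None,fx=6,fy=6,interpolation=cv2.INTER_CUBIC);cv2.imwrite("pics/d.png",c)
E
```

```text
[[252 188  16  14 114]
 [228 191   1   1   1]
 [268 204   2   2   3]
 [208 207  14  18 107]
 [270 207   1   1   1]
 [270 209   3   4   5]
 [271 214   4   6  14]
 [254 221  24  15 124]
 [215 230   1   1   1]
 [216 233   1   1   1]
 [221 235  28  14 139]
 [217 237   4   6  13]]
plate ((480.3152160644531, 201.31900024414062), (109.52246856689453, 152.28358459472656), 22.93885040283203)
black (((493.9610290527344, -194.31277465820312), (155.5612030029297, 18.85858726501465), 13.702079772949219), 412)
red px [[366, 284], [365, 285], [366, 285], [367, 285], [368, 285], [364, 286], [365, 286], [366, 286], [367, 286], [368, 286], [365, 287], [366, 287], [367, 287], [366, 288]]
mark own yz mm [53.         -8.63494397 30.90687561] rad 0.34413725811056023
tool x,y [[-0.959  0.282 -0.001]
 [ 0.282  0.959 -0.001]
 [ 0.    -0.001 -1.   ]] [0.14790982 0.50348697 0.23078418]
yaw cradle 0.40035846615184656
```

View pics/d.png

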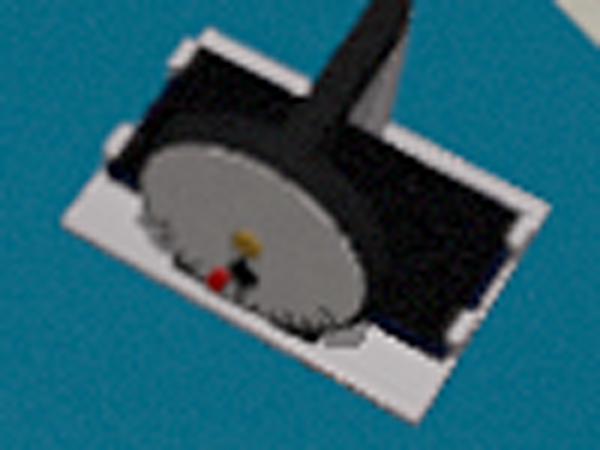

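The close crop shows the dial face with the red mark at about (366,286) in the scene view, left of the needle. The cradle centre is (0.480, 0.201) with yaw 0.400. The rest centre is about (0.501, -0.225) with yaw 0.215, and the orange and black bars agree. Moving above the cradle.

Request:
{"fn": "send_rows", "kwargs": {
  "motion": [
    {"grip":0,"x":-0.04,"y":-0.0195},
    {"grip":0,"x":-0.04,"y":-0.0195},
    {"grip":0,"x":-0.04,"y":-0.0195},
    {"grip":0,"x":-0.04,"y":-0.0195},
    {"grip":0,"x":-0.04,"y":-0.0195},
    {"grip":0,"x":-0.04,"y":-0.0195},
    {"grip":0,"x":-0.04,"y":-0.0195},
    {"grip":0,"x":-0.04,"y":-0.0195}
  ]
}}

```text
invalid input
```

Request:
{"fn": "send_rows", "kwargs": {
  "motion": [
    {"grip":0,"x":-0.04,"y":-0.0195},
    {"grip":0,"x":-0.0435,"y":-0.0205},
    {"grip":0,"yaw":-0.14},
    {"grip":0,"yaw":-0.14},
    {"grip":0,"yaw":-0.14},
    {"grip":0,"yaw":-0.14},
    {"grip":0,"yaw":-0.126},
    {"grip":0}
  ]
}}

```text
invalid input
```

```bash
python3 - <<'E'
from h import *
s=arm.observe();T=R.from_rotvec(s['eef_rot']).as_matrix();print(s['clock'],s['ee_pos'],T.round(3),np.arctan2(T[1,1],T[0,1])-np.pi/2,s['contact_force'])
d=np.array([.4803,.2013,.055])-s['ee_pos'];print("tool shift",T.T@d)
m=arm.camera_model("wrist");im=arm.snapshot("wrist")
o=np.array([.4803,.2013,0]);Rc=R.from_euler('z',.4004)
for p in [(-.044,0,.086),(.034,0,.086),(0,0,.086)]:
    q=project(m,o+Rc.apply(p))[0];cv2.circle(im,(int(q[0]),int(q[1])),3,(0,0,255),-1)
cv2.imwrite("pics/w.png",im)
E
```

```text
0.1 [0.14790982 0.50348697 0.23078418] [[-0.959  0.282 -0.001]
 [ 0.282  0.959 -0.001]
 [ 0.    -0.001 -1.   ]] -0.28578942389147377 [-0.55231865 -0.68921611 -0.08530899]
tool shift [-0.40414784 -0.19601787  0.1759028 ]
```

View pics/w.png

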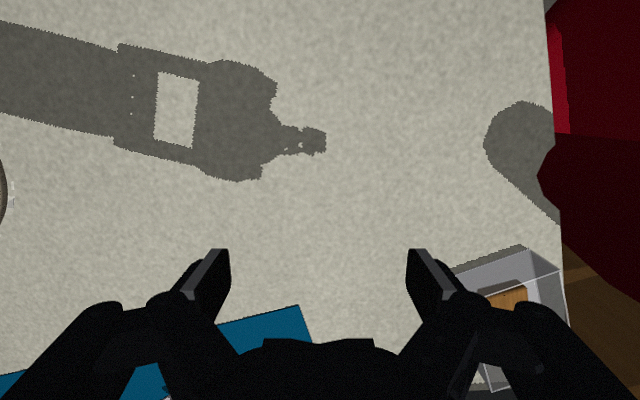

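Both moves were refused, so the wrist picture just shows bare bench at the start pose. I'll send rows with every field filled in.

Request:
{"fn": "send_rows", "kwargs": {
  "motion": [
    {"grip":0,"x":-0.04,"y":-0.0195,"z":0,"yaw":0},
    {"grip":0,"x":-0.04,"y":-0.0195,"z":0,"yaw":0},
    {"grip":0,"x":-0.04,"y":-0.0195,"z":0,"yaw":0},
    {"grip":0,"x":-0.04,"y":-0.0195,"z":0,"yaw":0},
    {"grip":0,"x":-0.04,"y":-0.0195,"z":0,"yaw":0},
    {"grip":0,"x":-0.04,"y":-0.0195,"z":0,"yaw":0},
    {"grip":0,"x":-0.04,"y":-0.0195,"z":0,"yaw":0},
    {"grip":0,"x":-0.04,"y":-0.0195,"z":0,"yaw":0}
  ]
}}

```text
clock: 0.95
ee_pos: [0.4121, 0.2623, 0.2312]
eef_rot: [-0.447, -3.109, 0.0]
contact_force: [0.8, 1.7, -0.0]
opening: 0.0851
grasp_force: 0.0
```

Request:
{"fn": "send_rows", "kwargs": {
  "motion": [
    {"grip":0,"x":-0.04,"y":-0.0195,"z":0,"yaw":0},
    {"grip":0,"x":-0.044,"y":-0.0205,"z":0,"yaw":0},
    {"grip":0,"x":0,"y":0,"z":0,"yaw":-0.14},
    {"grip":0,"x":0,"y":0,"z":0,"yaw":-0.14},
    {"grip":0,"x":0,"y":0,"z":0,"yaw":-0.14},
    {"grip":0,"x":0,"y":0,"z":0,"yaw":-0.14},
    {"grip":0,"x":0,"y":0,"z":0,"yaw":-0.126},
    {"grip":0,"x":0,"y":0,"z":0,"yaw":0}
  ]
}}

```text
clock: 1.75
ee_pos: [0.4803, 0.2017, 0.2311]
eef_rot: [0.626, -3.078, -0.0]
contact_force: [-0.9, -0.1, -0.2]
opening: 0.0854
grasp_force: 0.0
```

```bash
python3 - <<'E'
from h import *
s=arm.observe();T=R.from_rotvec(s['eef_rot']).as_matrix();print(s['clock'],s['ee_pos'],"yaw",np.arctan2(T[1,1],T[0,1])-np.pi/2,s['contact_force'])
d=np.array([.4803,.2013,.055])-s['ee_pos'];print("tool shift",T.T@d)
m=arm.camera_model("wrist");im=arm.snapshot("wrist")
o=np.array([.4803,.2013,0]);Rc=R.from_euler('z',.4004)
for p in [(-.044,0,.086),(.034,0,.086),(0,0,.086)]:
    q=project(m,o+Rc.apply(p))[0];cv2.circle(im,(int(q[0]),int(q[1])),2,(0,0,255),-1)
cv2.imwrite("pics/w2.png",im)
E
```

```text
1.75 [0.4802782  0.20172651 0.23106529] yaw 0.40118960081505883 [-0.8886148  -0.06225259 -0.1969396 ]
tool shift [ 5.85219880e-05 -4.21336910e-04  1.76065296e-01]
```

View pics/w2.png

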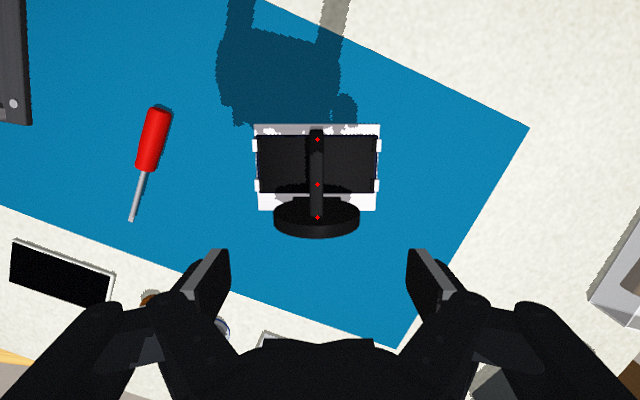

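The wrist picture shows the predicted handle points at (317,140), (317,184) and (317,217), all on the black handle bar. The alignment is good, so I descend and grip.

Request:
{"fn": "send_rows", "kwargs": {
  "motion": [
    {"grip":0,"x":0,"y":0,"z":0.04,"yaw":0},
    {"grip":0,"x":0,"y":0,"z":0.04,"yaw":0},
    {"grip":0,"x":0,"y":0,"z":0.04,"yaw":0},
    {"grip":0,"x":0,"y":0,"z":0.03,"yaw":0},
    {"grip":0,"x":0,"y":0,"z":0.015,"yaw":0},
    {"grip":0,"x":0,"y":0,"z":0.01,"yaw":0},
    {"grip":0.5,"x":0,"y":0,"z":0,"yaw":0},
    {"grip":1,"x":0,"y":0,"z":0,"yaw":0}
  ],
  "squeeze": 60
}}

```text
clock: 2.6
ee_pos: [0.4809, 0.2018, 0.057]
eef_rot: [-0.623, 3.078, -0.0]
contact_force: [0.3, -0.2, 0.2]
opening: 0.0593
grasp_force: 0.0
```

Request:
{"fn": "send_rows", "kwargs": {
  "motion": [
    {"grip":1,"x":0,"y":0,"z":0,"yaw":0},
    {"grip":1,"x":0,"y":0,"z":0,"yaw":0},
    {"grip":1,"x":0,"y":0,"z":0,"yaw":0},
    {"grip":1,"x":0,"y":0,"z":0,"yaw":0},
    {"grip":1,"x":0,"y":0,"z":0,"yaw":0}
  ]
}}

```text
clock: 3.1
ee_pos: [0.4809, 0.2017, 0.057]
eef_rot: [-0.624, 3.077, -0.001]
contact_force: [-0.1, -1.7, 6.5]
opening: 0.013
grasp_force: 60.0
```

Request:
{"fn": "send_rows", "kwargs": {
  "motion": [
    {"grip":1,"x":0,"y":0,"z":-0.02,"yaw":0},
    {"grip":1,"x":0,"y":0,"z":-0.045,"yaw":0},
    {"grip":1,"x":0,"y":0,"z":-0.045,"yaw":-0.08},
    {"grip":1,"x":0,"y":0,"z":-0.045,"yaw":-0.1},
    {"grip":1,"x":0,"y":0,"z":-0.045,"yaw":-0.1},
    {"grip":1,"x":0,"y":0,"z":-0.045,"yaw":-0.1},
    {"grip":1,"x":0,"y":0,"z":-0.045,"yaw":0},
    {"grip":1,"x":0,"y":0,"z":-0.02,"yaw":0}
  ]
}}

```text
clock: 3.9
ee_pos: [0.4804, 0.2019, 0.3697]
eef_rot: [-1.193, 2.902, -0.001]
contact_force: [0.2, -0.3, -6.3]
opening: 0.0132
grasp_force: 59.7
```

Request:
{"fn": "send_rows", "kwargs": {
  "motion": [
    {"grip":1,"x":-0.03,"y":0,"z":0,"yaw":0},
    {"grip":1,"x":-0.04,"y":0,"z":0,"yaw":0},
    {"grip":1,"x":0,"y":0,"z":0,"yaw":0},
    {"grip":1,"x":0,"y":0,"z":0,"yaw":0},
    {"grip":1,"x":0,"y":0,"z":0,"yaw":0},
    {"grip":1,"x":0,"y":0,"z":0,"yaw":0},
    {"grip":1,"x":0,"y":0,"z":0,"yaw":0}
  ]
}}

```text
clock: 4.6
ee_pos: [0.5298, 0.2506, 0.3669]
eef_rot: [-1.194, 2.905, -0.0]
contact_force: [0.7, -0.4, -5.2]
opening: 0.0131
grasp_force: 59.5
```

```bash
python3 - <<'E'
from h import *
s=arm.observe();T=R.from_rotvec(s['eef_rot']).as_matrix();yaw=np.arctan2(T[1,1],T[0,1])-np.pi/2
print(s['clock'],s['ee_pos'],"yaw",yaw,s['contact_force'],s['opening'],s['torque'])
m=arm.camera_model("scene");im=arm.snapshot("scene");cv2.imwrite("pics/s3.png",im)
o=s['ee_pos']-[0,0,.057];Rc=R.from_euler('z',yaw)
def px(p): return project(m,o+Rc.apply(p))[0]
q=px((.053,0,.055)).astype(int);print("dial centre",q)
a=np.deg2rad(np.arange(0,360,15))
x0,y0=q[0]-65,q[1]-50
c=cv2.resize(im[y0:y0+100,x0:x0+130],None,fx=6,fy=6,interpolation=cv2.INTER_CUBIC)
for t in a:
    u=(px((.054,.048*np.sin(t),.055+.048*np.cos(t)))-[x0,y0]+.5)*6;cv2.circle(c,(int(u[0]),int(u[1])),2,(0,255,0),-1)
u=(px((.053,0,.055))-[x0,y0]+.5)*6;cv2.circle(c,(int(u[0]),int(u[1])),3,(255,0,0),-1)
cv2.imwrite("pics/s3c.png",c)
h2=cv2.cvtColor(im,cv2.COLOR_BGR2HSV);hh=h2[...,0].astype(int)
red=((hh<8)|(hh>170))&(h2[...,1]>130)&(h2[...,2]>60)
reg=np.zeros(red.shape,bool);reg[y0:y0+100,x0:x0+130]=1
P=np.argwhere(red&reg)[:,::-1];print(len(P),P.mean(0))
P0=o+Rc.apply([.053,0,.055]);n=Rc.apply([1,0,0]);d=rays(m,P);e=m['eye']
w=(Rc.inv().apply(e+d*(((P0-e)@n)/(d@n))[:,None]-o)).mean(0)*1000
print("mark own",w,np.hypot(w[1],w[2]-55),np.arctan2(-w[1],55-w[2]))
E
```

```text
4.6 [0.52976804 0.25061377 0.36685401] yaw 0.7797632774839638 [ 0.65103695 -0.36713944 -5.18192076] 0.01305953663099978 [-0.06171504  0.05526535 -0.0170635 ]
dial centre [394 213]
71 [356.15492958 222.54929577]
mark own [ 53.         -55.04095356  20.91933083] 64.73792227237482 1.0163877264118428
```

View pics/s3c.png

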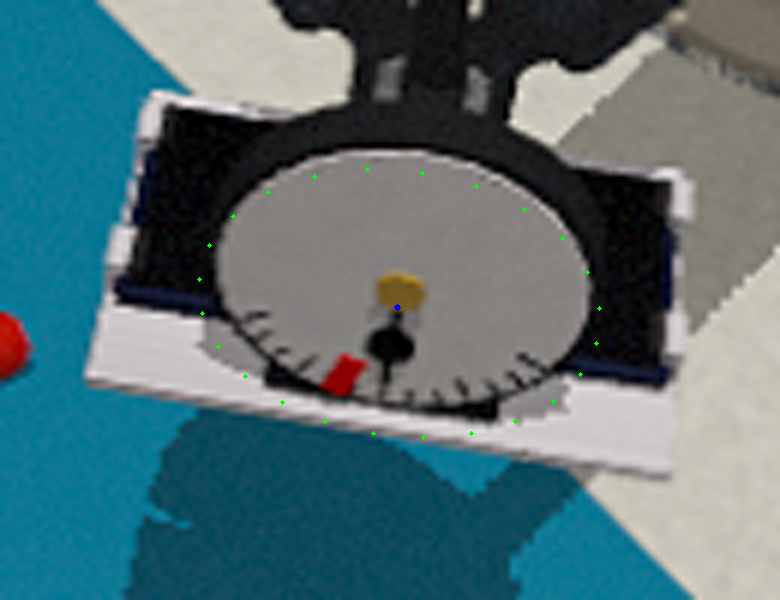

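The crop shows the dial face centred near (403,279), the needle hanging to about (385,385), the red mark at (345,375), and the screwdriver tip intruding at the left. I'll re-measure the mark relative to the face ellipse and the needle, excluding the screwdriver.

```bash
python3 - <<'E'
from h import *
s=arm.observe();T=R.from_rotvec(s['eef_rot']).as_matrix();yaw=np.arctan2(T[1,1],T[0,1])-np.pi/2
m=arm.camera_model("scene");im=cv2.imread("pics/s3.png")
o=s['ee_pos']-[0,0,.057];Rc=R.from_euler('z',yaw);e=m['eye']
x0,y0=394-65,213-50
def own(P,X):
    P=np.atleast_2d(P);P0=o+Rc.apply([X,0,.055]);n=Rc.apply([1,0,0]);d=rays(m,P)
    return Rc.inv().apply(e+d*(((P0-e)@n)/(d@n))[:,None]-o)[:,1:]*1000
h2=cv2.cvtColor(im,cv2.COLOR_BGR2HSV).astype(int)
reg=np.zeros(im.shape[:2],bool);reg[y0+20:y0+75,x0+30:x0+102]=1
red=reg&((h2[...,0]<8)|(h2[...,0]>170))&(h2[...,1]>130)&(h2[...,2]>60)
P=np.argwhere(red)[:,::-1];print("red px",len(P),P.mean(0))
face=reg&(h2[...,1]<40)&(h2[...,2]>90)&(h2[...,2]<160)
n,l,st,c=cv2.connectedComponentsWithStats(face.astype(np.uint8));F=l==1+np.argmax(st[1:,4])
yx=np.argwhere(F)
for X in(.052,.053,.054):
    w=own(P,X).mean(0);f=own(yx[:,::-1],X);hull=cv2.convexHull(f.astype(np.float32))
    (cc,rr)=cv2.minEnclosingCircle(hull)
    top=f[f[:,1]>cc[1]];
    el=cv2.fitEllipse(hull)
    print(X,"mark",w.round(1),"circle",np.round(cc,1),round(rr,1),"ell",[np.round(v,1) for v in el])
    ty=own([x0+385/6-.5,y0+385/6-.5],X);hub=own([x0+399/6-.5,y0+291/6-.5],X);print(" tip",ty.round(1),"hub",hub.round(1))
E
```

```text
red px 33 [385.78787879 225.21212121]
0.052 mark [-9.8 25.2] circle [-1.  55.4] 52.7 ell [array([-0.1, 55.5]), array([ 96.1, 102.7]), np.float64(166.7)]
 tip [[ 0.6 24.5]] hub [[-0.3 60.1]]
0.053 mark [-9.9 26.4] circle [-1.  56.5] 52.5 ell [array([-0.1, 56.6]), array([ 95.9, 102.5]), np.float64(166.7)]
 tip [[ 0.6 25.7]] hub [[-0.3 61.3]]
0.054 mark [-9.9 27.6] circle [-1.1 57.7] 52.4 ell [array([-0.1, 57.7]), array([ 95.6, 102.2]), np.float64(166.7)]
 tip [[ 0.5 26.9]] hub [[-0.4 62.4]]
```

Request:
{"fn": "send_rows", "kwargs": {
  "motion": [
    {"grip":1,"x":0,"y":0,"z":0,"yaw":0.12},
    {"grip":1,"x":0,"y":0,"z":0,"yaw":0.14},
    {"grip":1,"x":0,"y":0,"z":0,"yaw":0.14},
    {"grip":1,"x":0,"y":0,"z":0,"yaw":0.12},
    {"grip":1,"x":0,"y":0,"z":0,"yaw":0.04},
    {"grip":1,"x":0.007,"y":-0.023,"z":0,"yaw":0},
    {"grip":1,"x":0.013,"y":-0.046,"z":0,"yaw":0},
    {"grip":1,"x":0.013,"y":-0.046,"z":0,"yaw":0}
  ]
}}

```text
clock: 5.45
ee_pos: [0.5224, 0.1304, 0.3664]
eef_rot: [-0.347, 3.122, -0.0]
contact_force: [1.9, -0.2, -5.5]
opening: 0.0132
grasp_force: 59.5
```

Request:
{"fn": "send_rows", "kwargs": {
  "motion": [
    {"grip":1,"x":0.013,"y":-0.046,"z":0,"yaw":0},
    {"grip":1,"x":0.013,"y":-0.046,"z":0,"yaw":0},
    {"grip":1,"x":0.013,"y":-0.046,"z":0,"yaw":0},
    {"grip":1,"x":0.013,"y":-0.046,"z":0,"yaw":0},
    {"grip":1,"x":0.013,"y":-0.046,"z":0,"yaw":0},
    {"grip":1,"x":0.013,"y":-0.046,"z":0,"yaw":0},
    {"grip":1,"x":0.013,"y":-0.046,"z":0,"yaw":0},
    {"grip":1,"x":0.007,"y":-0.023,"z":0,"yaw":0}
  ]
}}

```text
clock: 6.25
ee_pos: [0.5017, -0.2301, 0.3661]
eef_rot: [0.34, -3.123, 0.001]
contact_force: [0.9, 1.2, -5.7]
opening: 0.0131
grasp_force: 59.6
```

Request:
{"fn": "send_rows", "kwargs": {
  "motion": [
    {"grip":1,"x":0,"y":0,"z":0,"yaw":0},
    {"grip":1,"x":0,"y":0,"z":0,"yaw":0},
    {"grip":1,"x":0,"y":0,"z":0,"yaw":0}
  ]
}}

```text
clock: 6.55
ee_pos: [0.5028, -0.2256, 0.3667]
eef_rot: [-0.347, 3.122, -0.0]
contact_force: [0.1, -0.6, -5.5]
opening: 0.0128
grasp_force: 59.6
```

```bash
cat >> h.py <<'E'
def state(goal=(.5015,-.2285,.123),gyaw=.219):
    s=arm.observe();T=R.from_rotvec(s['eef_rot']).as_matrix();yaw=np.arctan2(T[1,1],T[0,1])-np.pi/2
    print("t",s['clock'],"tcp",s['ee_pos'].round(4),"yaw",round(yaw,3),"F",s['contact_force'].round(2),"M",s['torque'].round(3),"open",round(s['opening'],4),"g",s['grasp_force'],"shift",(T.T@(np.array(goal)-s['ee_pos'])).round(4),"dyaw tool",round(-(gyaw-yaw),3))
    return s,yaw
E
python3 -c "
from h import *
state()"
```

```text
t 6.55 tcp [ 0.5028 -0.2256  0.3667] yaw 0.221 F [ 0.13 -0.56 -5.53] M [0.013 0.035 0.006] open 0.0128 g 59.61275517940521 shift [ 0.0021 -0.0025  0.2437] dyaw tool 0.002
```

Request:
{"fn": "send_rows", "kwargs": {
  "motion": [
    {"grip":1,"x":0.002,"y":-0.0025,"z":0.02,"yaw":0},
    {"grip":1,"x":0,"y":0,"z":0.04,"yaw":0},
    {"grip":1,"x":0,"y":0,"z":0.045,"yaw":0},
    {"grip":1,"x":0,"y":0,"z":0.045,"yaw":0},
    {"grip":1,"x":0,"y":0,"z":0.04,"yaw":0},
    {"grip":1,"x":0,"y":0,"z":0.02,"yaw":0},
    {"grip":1,"x":0,"y":0,"z":0.01,"yaw":0},
    {"grip":1,"x":0,"y":0,"z":0,"yaw":0}
  ]
}}

```text
clock: 7.35
ee_pos: [0.5014, -0.2286, 0.146]
eef_rot: [0.347, -3.122, -0.001]
contact_force: [-0.1, -0.1, -5.3]
opening: 0.0135
grasp_force: 59.6
```

Request:
{"fn": "send_rows", "kwargs": {
  "motion": [
    {"grip":1,"x":0,"y":0,"z":0.003,"yaw":0},
    {"grip":1,"x":0,"y":0,"z":0.003,"yaw":0},
    {"grip":1,"x":0,"y":0,"z":0.003,"yaw":0},
    {"grip":1,"x":0,"y":0,"z":0.002,"yaw":0},
    {"grip":1,"x":0,"y":0,"z":0,"yaw":0},
    {"grip":1,"x":0,"y":0,"z":0,"yaw":0}
  ]
}}

```text
clock: 7.95
ee_pos: [0.5014, -0.2295, 0.1354]
eef_rot: [-0.345, 3.122, -0.0]
contact_force: [1.3, -0.3, -5.7]
opening: 0.0132
grasp_force: 59.6
```

```bash
python3 - <<'E'
from h import *
state()
a=arm.snapshot("scene");b=arm.snapshot("top")
c=np.hstack([cv2.resize(a[110:220,220:340],(400,367),interpolation=cv2.INTER_CUBIC),cv2.resize(b[150:260,360:480],(400,367),interpolation=cv2.INTER_CUBIC)])
cv2.imwrite("pics/e.png",c)
E
```

```text
t 7.95 tcp [ 0.5014 -0.2295  0.1354] yaw 0.22 F [ 1.34 -0.35 -5.67] M [0.009 0.026 0.023] open 0.0132 g 59.592039585113525 shift [-0.0003  0.0009  0.0124] dyaw tool 0.001
```

View pics/e.png

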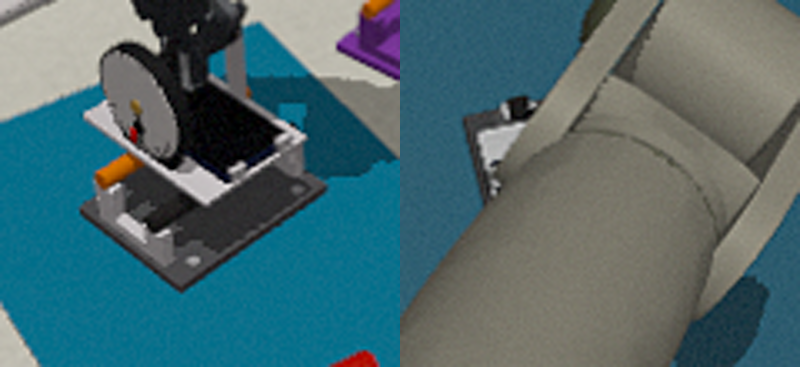

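The picture shows the cradle level just above both bars, dial to the front. Its weight reads 5.6 N. Lowering slowly until it touches.

Request:
{"fn": "send_rows", "kwargs": {
  "motion": [
    {"grip":1,"x":0,"y":0,"z":0.002,"yaw":0},
    {"grip":1,"x":0,"y":0,"z":0.002,"yaw":0},
    {"grip":1,"x":0,"y":0,"z":0.002,"yaw":0},
    {"grip":1,"x":0,"y":0,"z":0.002,"yaw":0},
    {"grip":1,"x":0,"y":0,"z":0.001,"yaw":0},
    {"grip":1,"x":0,"y":0,"z":0,"yaw":0},
    {"grip":1,"x":0,"y":0,"z":0,"yaw":0}
  ]
}}

```text
clock: 8.75
ee_pos: [0.5014, -0.2294, 0.1263]
eef_rot: [-0.345, 3.122, -0.0]
contact_force: [0.3, -0.6, -6.0]
opening: 0.0128
grasp_force: 59.6
```

Request:
{"fn": "send_rows", "kwargs": {
  "motion": [
    {"grip":1,"x":0,"y":0,"z":0.001,"yaw":0},
    {"grip":1,"x":0,"y":0,"z":0.001,"yaw":0},
    {"grip":1,"x":0,"y":0,"z":0,"yaw":0}
  ]
}}

```text
clock: 9.05
ee_pos: [0.5013, -0.2294, 0.1241]
eef_rot: [0.345, -3.122, -0.0]
contact_force: [0.6, -0.5, -5.4]
opening: 0.0128
grasp_force: 59.6
```

Request:
{"fn": "send_rows", "kwargs": {
  "motion": [
    {"grip":1,"x":0,"y":0,"z":0.001,"yaw":0},
    {"grip":1,"x":0,"y":0,"z":0.001,"yaw":0},
    {"grip":1,"x":0,"y":0,"z":0,"yaw":0}
  ]
}}

```text
clock: 9.35
ee_pos: [0.5017, -0.2294, 0.1231]
eef_rot: [-0.345, 3.122, -0.001]
contact_force: [-0.4, 2.5, 3.9]
opening: 0.013
grasp_force: 60.8
```

```bash
python3 -c "
from h import *
state()"
```

```text
t 9.35 tcp [ 0.5017 -0.2294  0.1231] yaw 0.22 F [-0.43  2.54  3.87] M [ 0.406  0.25  -0.038] open 0.013 g 60.8414500951767 shift [0.     0.0009 0.0001] dyaw tool 0.001
```

Contact came at TCP z = 0.123, exactly as predicted. I'll ease the squeeze and open the fingers gradually so the cradle settles onto the black bar.

Request:
{"fn": "send_rows", "kwargs": {
  "motion": [
    {"grip":1,"x":0,"y":0,"z":-0.0005,"yaw":0},
    {"grip":0.85,"x":0,"y":0,"z":0,"yaw":0},
    {"grip":0.83,"x":0,"y":0,"z":0,"yaw":0},
    {"grip":0.81,"x":0,"y":0,"z":0,"yaw":0},
    {"grip":0.79,"x":0,"y":0,"z":0,"yaw":0},
    {"grip":0.77,"x":0,"y":0,"z":0,"yaw":0},
    {"grip":0.75,"x":0,"y":0,"z":0,"yaw":0},
    {"grip":0.73,"x":0,"y":0,"z":0,"yaw":0}
  ],
  "squeeze": 20
}}

```text
clock: 10.15
ee_pos: [0.5013, -0.2294, 0.1227]
eef_rot: [0.345, -3.122, -0.0]
contact_force: [0.2, 1.2, -0.6]
opening: 0.0232
grasp_force: 0.6
```

Request:
{"fn": "send_rows", "kwargs": {
  "motion": [
    {"grip":0.7,"x":0,"y":0.005,"z":0,"yaw":0},
    {"grip":0.68,"x":0,"y":0.005,"z":0,"yaw":0},
    {"grip":0.68,"x":0,"y":0,"z":0,"yaw":0},
    {"grip":0.68,"x":0,"y":0,"z":0,"yaw":0},
    {"grip":0.68,"x":0,"y":0,"z":0,"yaw":0}
  ]
}}

```text
clock: 10.65
ee_pos: [0.4993, -0.2198, 0.1229]
eef_rot: [-0.345, 3.122, -0.001]
contact_force: [-0.0, -0.5, -1.1]
opening: 0.0274
grasp_force: 0.0
```

```bash
python3 - <<'E'
from h import *
state()
a=arm.snapshot("scene");cv2.imwrite("pics/s5.png",a)
cv2.imwrite("pics/s5c.png",cv2.resize(a[110:220,220:340],None,fx=5,fy=5,interpolation=cv2.INTER_CUBIC))
E
```

```text
t 10.65 tcp [ 0.4993 -0.2198  0.1229] yaw 0.22 F [-0.02 -0.49 -1.09] M [-0.035  0.007 -0.019] open 0.0274 g 0.0 shift [-0.0003 -0.009  -0.0001] dyaw tool 0.001
```

View pics/s5c.png

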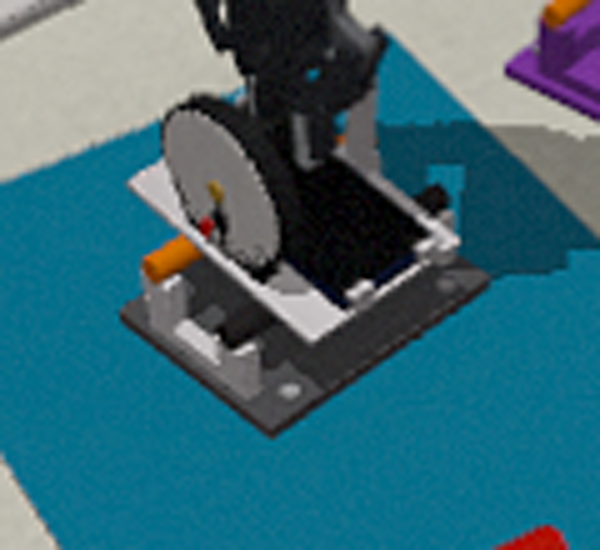

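The picture shows the cradle resting on both bars, square, with the dial to the front and the fingers free of it. I'll write a numeric roll measure from the plate's front edge, the hub and the mark, and calibrate it here, where the roll is -0.133.

```bash
cat >> h.py <<'E'
YAW=.219;O=np.array([.5006,-.2245,0.])
def roll(im,X=.054,dbg=False):
    m=arm.camera_model("scene");Rr=R.from_euler('z',YAW);e=m['eye'];n=Rr.apply([1,0,0]);P0=O+Rr.apply([X,0,0])
    def f(P):
        d=rays(m,P);return Rr.inv().apply(e+d*(((P0-e)@n)/(d@n))[:,None]-O)[:,1:]*1000
    h=cv2.cvtColor(im,cv2.COLOR_BGR2HSV).astype(int);H,S,V=h[...,0],h[...,1],h[...,2]
    reg=np.zeros(H.shape,bool);reg[120:185,235:325]=1
    red=reg&((H<7)|(H>172))&(S>120)&(V>70)
    gold=reg&(H>14)&(H<32)&(S>110)&(V>70)
    def big(M):
        k,l,s,c=cv2.connectedComponentsWithStats(M.astype(np.uint8),connectivity=8);return l==1+np.argmax(s[1:,4])
    red=big(red);gold=big(gold)
    r=f(np.argwhere(red)[:,::-1]).mean(0);g=f(np.argwhere(gold)[:,::-1]).mean(0)
    wh=big(reg&(S<50)&(V>135))
    # lower boundary of the plate (front edge), per column
    cols=[c for c in range(640) if wh[:,c].any()]
    low=np.array([(c,np.where(wh[:,c])[0].max()) for c in cols]);k=np.argmax(low[:,1])
    edge=low[:k+1];w=f(edge)
    L=cv2.fitLine(edge[2:-1].astype(np.float32),cv2.DIST_HUBER,0,.01,.01).ravel()
    a,b=f([[L[2],L[3]]])[0],f([[L[2]+30*L[0],L[3]+30*L[1]]])[0];v=b-a;v=v*np.sign(v[0])
    print("red n",red.sum(),np.argwhere(red).mean(0)[::-1].round(1),r.round(1),"gold n",gold.sum(),np.argwhere(gold).mean(0)[::-1].round(1),g.round(1),"r-g",(r-g).round(1),"edge roll",np.arctan2(v[1],v[0]).round(3),"edge ends",w[0].round(1),w[-1].round(1),"px",edge[0],edge[-1])
E
python3 -c "
from h import *
roll(cv2.imread('pics/s5.png'))"
```

```text
Traceback (most recent call last):
  File "h.py", line 43, in roll
    L=cv2.fitLine(edge[2:-1].astype(np.float32),cv2.DIST_HUBER,0,.01,.01).ravel()
      ~~~~~~~~~~~^^^^^^^^^^^^^^^^^^^^^^^^^^^^^^^^^^^^^^^^^^^^^^^^^^^^^^^^
cv2.error: OpenCV(4.12.0) /io/opencv/modules/imgproc/src/linefit.cpp:50: error: (-215:Assertion failed) count > 0 in function 'fitLine2D_wods'
```

```bash
python3 - <<'E'
s=open('h.py').read()
s=s.replace("wh=big(reg&(S<50)&(V>135))","pr=np.zeros(H.shape,bool);pr[133:182,242:290]=1;wh=big(pr&(S<60)&(V>120))")
open('h.py','w').write(s)
E
python3 -c "
from h import *
im=cv2.imread('pics/s5.png')
for y,x in [(150,250),(160,262),(168,272),(174,280)]: print(im[y,x])
roll(im)"
```

```text
[171 171 181]
[211 209 214]
[202 200 205]
[195 194 198]
red n 10 [260.9 154.9] [-5.2 94.8] gold n 39 [254.  160.9] [-41.8  50.4] r-g [36.6 44.4] edge roll -0.12 edge ends [-73.8  84.4] [70.1 66.2] px [245 146] [281 177]
```

The edge measure reads -0.120 where -0.133 is expected, and the edge length matches the plate, so it is good to about 0.013 rad. Now I rock it gently by moving toward -y.

Request:
{"fn": "send_rows", "kwargs": {
  "motion": [
    {"grip":0.68,"x":0,"y":-0.004,"z":-0.001,"yaw":0},
    {"grip":0.68,"x":0,"y":-0.004,"z":-0.001,"yaw":0},
    {"grip":0.68,"x":0,"y":-0.004,"z":-0.001,"yaw":0},
    {"grip":0.68,"x":0,"y":-0.004,"z":-0.001,"yaw":0},
    {"grip":0.68,"x":0,"y":-0.004,"z":-0.001,"yaw":0},
    {"grip":0.68,"x":0,"y":0,"z":0,"yaw":0},
    {"grip":0.68,"x":0,"y":0,"z":0,"yaw":0}
  ]
}}

```text
clock: 11.4
ee_pos: [0.5035, -0.2391, 0.1277]
eef_rot: [0.345, -3.123, -0.0]
contact_force: [0.1, 2.7, 1.0]
opening: 0.0273
grasp_force: 1.1
```

```bash
sed -i 's/gold=reg&/gold=reg\&(np.arange(400)[:,None]<154)\&/' h.py; python3 -c "
from h import *
state()
im=arm.snapshot('scene');cv2.imwrite('pics/s6.png',im);roll(im);roll(cv2.imread('pics/s5.png'))"
```

```text
t 11.4 tcp [ 0.5035 -0.2391  0.1277] yaw 0.22 F [0.06 2.73 1.03] M [ 0.374 -0.047  0.011] open 0.0273 g 1.139594602800571 shift [-0.0003  0.0108  0.0047] dyaw tool 0.001
red n 8 [259.8 153.5] [-9.5 97. ] gold n 9 [260.1 144.4] [ -2.2 132. ] r-g [ -7.2 -35. ] edge roll 0.054 edge ends [-71.4  75.2] [68.1 82.5] px [246 149] [280 172]
red n 10 [260.9 154.9] [-5.2 94.8] gold n 8 [262.9 147.8] [  7.9 127. ] r-g [-13.  -32.2] edge roll -0.12 edge ends [-73.8  84.4] [70.1 66.2] px [245 146] [281 177]
```

It is rocking without slip: roll is about +0.04 with a 2.7 N push. The mark-to-hub vector agrees with a mark angle of about 0.27. Continuing.

Request:
{"fn": "send_rows", "kwargs": {
  "motion": [
    {"grip":0.68,"x":0,"y":-0.003,"z":-0.001,"yaw":0},
    {"grip":0.68,"x":0,"y":-0.003,"z":-0.001,"yaw":0},
    {"grip":0.68,"x":0,"y":-0.003,"z":0,"yaw":0},
    {"grip":0.68,"x":0,"y":-0.003,"z":0,"yaw":0},
    {"grip":0.68,"x":0,"y":0,"z":0,"yaw":0},
    {"grip":0.68,"x":0,"y":0,"z":0,"yaw":0}
  ]
}}

```text
clock: 12.05
ee_pos: [0.506, -0.2509, 0.1295]
eef_rot: [0.345, -3.122, -0.0]
contact_force: [-0.3, 0.9, -1.9]
opening: 0.0275
grasp_force: 0.7
```

```bash
python3 -c "
from h import *
state()
im=arm.snapshot('scene');cv2.imwrite('pics/s7.png',im);roll(im)"
```

```text
t 12.05 tcp [ 0.506  -0.2509  0.1295] yaw 0.22 F [-0.28  0.87 -1.93] M [ 0.194  0.016 -0.043] open 0.0275 g 0.6714282569009811 shift [-0.0005  0.0229  0.0065] dyaw tool 0.001
red n 5 [258.4 152.6] [-15.   96.7] gold n 8 [257.2 142. ] [-13.3 133.5] r-g [ -1.7 -36.8] edge roll 0.186 edge ends [-76.4  72.2] [65.7 94.8] px [245 149] [279 168]
```

Request:
{"fn": "send_rows", "kwargs": {
  "motion": [
    {"grip":0.68,"x":0,"y":-0.002,"z":0,"yaw":0},
    {"grip":0.68,"x":0,"y":-0.002,"z":0,"yaw":0},
    {"grip":0.68,"x":0,"y":-0.002,"z":0,"yaw":0},
    {"grip":0.68,"x":0,"y":-0.001,"z":0,"yaw":0},
    {"grip":0.68,"x":0,"y":0,"z":0,"yaw":0},
    {"grip":0.68,"x":0,"y":0,"z":0,"yaw":0},
    {"grip":0.68,"x":0,"y":0,"z":0,"yaw":0}
  ]
}}

```text
clock: 12.8
ee_pos: [0.5077, -0.2576, 0.1298]
eef_rot: [-0.345, 3.122, 0.0]
contact_force: [0.1, 1.3, 1.0]
opening: 0.0271
grasp_force: 0.7
```

```bash
python3 -c "
from h import *
state()
im=arm.snapshot('scene');roll(im)
for i in range(4):
  im=arm.snapshot('scene');s=arm.observe();print(s['clock'],s['contact_force'].round(2),s['grasp_force'])
cv2.imwrite('pics/s8.png',im);roll(im)"
```

```text
t 12.8 tcp [ 0.5077 -0.2576  0.1298] yaw 0.22 F [0.13 1.28 1.  ] M [0.25 0.01 0.01] open 0.0271 g 0.7450352213345468 shift [-0.0003  0.0298  0.0068] dyaw tool 0.001
red n 5 [257.8 151.6] [-17.1  98.9] gold n 8 [255.9 140.8] [-18.7 134.6] r-g [  1.6 -35.7] edge roll 0.269 edge ends [-73.1  67. ] [ 58.8 100.6] px [246 151] [277 165]
12.9 [0.17 1.32 1.18] 0.7570145465433598
12.95 [0.48 2.01 1.42] 0.7755759358406067
13.0 [0.07 2.24 1.01] 0.7828160282224417
13.05 [0.52 1.78 1.26] 0.7841904857195914
red n 5 [257.8 151.6] [-17.1  98.9] gold n 8 [255.9 140.8] [-18.7 134.6] r-g [  1.6 -35.7] edge roll 0.269 edge ends [-73.1  67. ] [ 58.8 100.6] px [246 151] [277 165]
```

```bash
python3 -c "
from h import *
F=[];G=[];A=[]
for i in range(8):
  im=arm.snapshot('scene');A.append(im.astype(float));s=arm.observe();F.append(s['contact_force']);G.append(s['grasp_force'])
print(np.mean(F,0),np.std(F,0),np.mean(G),s['clock'])
im=np.mean(A,0).astype(np.uint8);cv2.imwrite('pics/s9c.png',cv2.resize(im[115:185,230:310],None,fx=8,fy=8,interpolation=cv2.INTER_CUBIC))"
```

```text
[-0.13902939  1.71480654  1.13460071] [0.71139618 0.68855865 0.26200242] 0.7890548123396002 13.45
```

View pics/s9c.png

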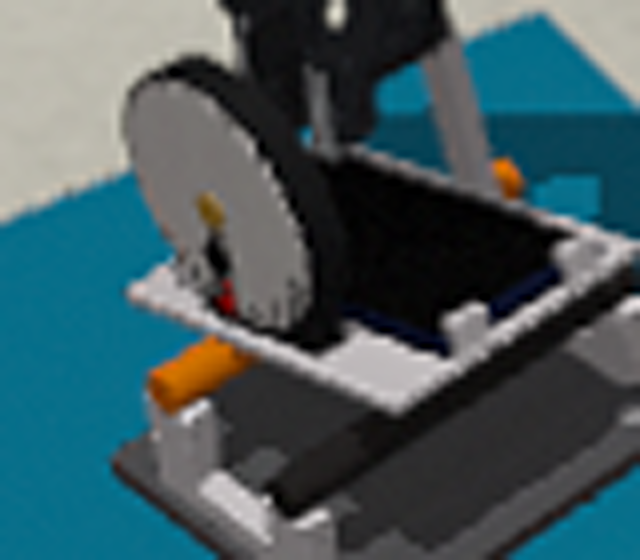

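The last picture shows the plate clear of the black bar and bearing on the orange one, with the needle running from the hub at (210,210) via the bob at (217,250) to the red mark at (228,295). I'll compare the mark with the needle's plumb line numerically across the saved frames.

```bash
python3 - <<'E'
from h import *
m=arm.camera_model("scene");Rr=R.from_euler('z',YAW);e=m['eye'];n=Rr.apply([1,0,0]);P0=O+Rr.apply([.053,0,0])
def f(P):
    d=rays(m,np.atleast_2d(P));return (Rr.inv().apply(e+d*(((P0-e)@n)/(d@n))[:,None]-O)[:,1:]*1000)[0]
def cen(w):
    y,x=np.indices(w.shape);return np.array([(w*x).sum(),(w*y).sum()])/w.sum()
for k in(5,6,7,8):
    im=cv2.imread(f'pics/s{k}.png').astype(float);B,G,Rd=im[...,0],im[...,1],im[...,2]
    h=cv2.cvtColor(im.astype(np.uint8),cv2.COLOR_BGR2HSV);
    red=np.clip(Rd-np.maximum(G,B)*1.0-40,0,None)*((h[...,0]<8)|(h[...,0]>170))
    reg=np.zeros(red.shape);reg[140:165,250:272]=1;rc=cen(red*reg)
    gw=np.clip(Rd-B-40,0,None)*reg*0;gw[132:152,248:272]=np.clip(G-B-20,0,None)[132:152,248:272]*(Rd>B+50)[132:152,248:272];gc=cen(gw)
    # bob: dark pixels between the hub and the rim
    bw=np.zeros(red.shape);x0,y0=np.round(gc).astype(int);bw[y0+3:y0+8,x0-3:x0+6]=np.clip(80-im.max(2),0,None)[y0+3:y0+8,x0-3:x0+6];bc=cen(bw)
    r,g,b=f(rc),f(gc),f(bc)
    print(k,"px",rc.round(2),gc.round(2),bc.round(2),"mark-bob",(r-b).round(1),"bob-hub",(b-g).round(1),"mark-hub",(r-g).round(1))
print(cv2.imread('pics/s8.png')[146:156,252:264].tolist() and '')
im=cv2.imread('pics/s8.png')
for y in range(143,156): print(y,' '.join('%3d/%3d'%(im[y,x,2],im[y,x,1]) for x in range(251,264)))
print(project(m,[O+Rr.apply([.053,.0,.0]) + [0,0,z] for z in(.1,.12)]))
E
```

```text
5 px [260.85 154.82] [262.74 147.56] [263.41 153.51] mark-bob [-12.2 -12.1] bob-hub [ -0.5 -20.4] mark-hub [-12.7 -32.5]
6 px [259.79 153.34] [260.1  144.49] [260.63 149.73] mark-bob [ -6. -16.] bob-hub [ -0.9 -18.1] mark-hub [ -6.9 -34.1]
7 px [258.14 152.29] [257.27 142.03] [257.98 147.55] mark-bob [ -2.4 -17.7] bob-hub [ -0.3 -18.7] mark-hub [ -2.7 -36.4]
8 px [257.88 151.86] [255.84 140.84] [256.64 146.57] mark-bob [  2.1 -16.8] bob-hub [ -0.1 -19.3] mark-hub [  2.  -36.1]

143 123/115 117/114 120/114 120/116 118/112  78/ 67  98/ 84 118/116 118/116 120/114 116/113 120/116 121/117
144 103/ 95 120/115 117/114 119/115 122/118  55/ 50  69/ 63 110/104 118/116 118/114 119/115 120/117 118/114
145  84/111 125/115 119/115 119/115  95/ 92  14/ 15  62/ 59 107/105 120/118 119/117 120/117 120/117 118/116
146  33/109 103/ 95 102/ 97 121/116  65/ 64   0/  0  30/ 27  78/ 74 123/119 118/113 118/116 119/116 121/117
147 112/149  75/ 67 116/112 124/120 111/109   0/  0   2/  0  43/ 41 127/123 121/118 119/115 119/116 116/113
148 120/121 118/112 121/119  83/ 79 123/119  53/ 52   0/  2  31/ 29 110/107 121/116 120/116 118/114 117/111
149 184/179 121/117 121/116  69/ 68 122/120  91/ 87  23/ 20  67/ 67 107/105 120/115 118/113 118/113 119/114
150 186/182 115/111 124/119 117/112 101/ 95  74/ 72  60/ 45 115/ 35 102/103 121/118 121/116 119/114 119/115
151 185/181 177/172 180/176 117/113  68/ 69  61/ 64  50/ 50  83/ 21 106/ 89 123/122 120/115 118/112 119/115
152 185/181 186/181 190/184 181/178 112/109  22/ 15  79/  5 127/  5 113/ 74 125/124 119/115 119/114 118/114
153 178/170 193/188 189/183 188/182 116/113  56/ 56  43/  7 106/  0  84/ 49 118/115  84/ 82 119/115 115/110
154 111/115 126/115 176/169 201/196 187/183 181/178  55/ 53  45/ 25  44/ 22  78/ 77  87/ 87  88/ 83 120/114
155  32/109  57/104 112/116 132/123 158/152 203/197 189/186 113/111  86/ 84  29/ 27  43/ 43  93/ 92  75/ 75
[[262.26988103 154.14233615]
 [261.46748156 148.25430979]]
```

```bash
python3 - <<'E'
from h import *
m=arm.camera_model("scene");Rr=R.from_euler('z',YAW);e=m['eye'];n=Rr.apply([1,0,0]);P0=O+Rr.apply([.054,0,0])
def f(P):
    d=rays(m,np.atleast_2d(P));return (Rr.inv().apply(e+d*(((P0-e)@n)/(d@n))[:,None]-O)[:,1:]*1000)
for k,(a,b) in {5:((246,148),(281,177)),6:((247,150),(280,172)),7:((247,151),(279.5,168.5)),8:((247,152.5),(279,166))}.items():
    im=cv2.imread(f'pics/s{k}.png').astype(float);w=im[...,2] # red channel: plate bright, mat/bar-shadow dark
    pts=[]
    for c in range(int(a[0])+2,int(b[0])-1):
        r0=a[1]+(b[1]-a[1])*(c-a[0])/(b[0]-a[0]);rows=np.arange(int(r0)-4,int(r0)+7);col=w[rows,c]
        g=col[:-1]-col[1:];i=np.argmax(g)
        lo,hi=max(i-1,0),min(i+2,len(g));gg=np.clip(g[lo:hi],0,None);pts.append((c,rows[0]+.5+(gg*np.arange(lo,hi)).sum()/gg.sum(),g[i]))
    P=np.array(pts);P=P[P[:,2]>50][:,:2];W=f(P)
    p=np.polyfit(W[:,0],W[:,1],1)
    for _ in range(4):
        res=W[:,1]-np.polyval(p,W[:,0]);ok=abs(res)<2;p=np.polyfit(W[ok,0],W[ok,1],1)
    print(k,len(P),ok.sum(),"roll",np.arctan(p[0]).round(4),"rms",res[ok].std().round(2),"z at y=-30:",np.polyval(p,-30).round(1),"corners",f([a,b]).round(0).tolist())
E
```

```text
5 31 28 roll -0.123 rms 0.5 z at y=-30: 76.4 corners [[-71.0, 79.0], [70.0, 66.0]]
6 30 28 roll 0.05 rms 0.7 z at y=-30: 76.0 corners [[-67.0, 74.0], [68.0, 83.0]]
7 29 26 roll 0.1718 rms 0.85 z at y=-30: 76.5 corners [[-68.0, 70.0], [68.0, 94.0]]
8 28 22 roll 0.2638 rms 0.85 z at y=-30: 76.7 corners [[-69.0, 64.0], [67.0, 102.0]]
```

The subpixel edge fit gives a roll of about 0.26. The head-on held view put the mark at about 0.27, within the ±0.097 rad tolerance. The fingers push with about 2 N, steady, and the cradle is off the black bar. Handing in.

```bash
python3 -c "
from h import *
state();print(arm.job_done())"
```

```text
t 13.45 tcp [ 0.5077 -0.2577  0.1298] yaw 0.22 F [-1.75  0.98  1.01] M [ 0.32  -0.048  0.026] open 0.0275 g 0.7922411221079528 shift [-0.0003  0.0298  0.0068] dyaw tool 0.001
the job is handed in; nothing more can be done
None
```

I handed the job in at 13.45 s with the cradle rocked over the orange bar at about 0.26 rad (mark measured at about 0.27) and clear of the black bar; one finger steadies the handle at about 2 N, not a two-finger pinch, and I did not see the verdict.

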